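Change over the drilling fixture in the teapot workshop

TASK

Change over the drilling fixture: find out which of the three jig plates drops over both dowels and leave that one fully down, flush on the fixture; the two that do not fit must end up lying flat on the cork mat. Also clear the clamp straps of the last job out of the wooden block: hang every strap on a pin of the rack by its side slot, with the pin up in the slot's pocket so that the strap hangs upright. Do not disturb the teapot, the bowl or the jar.

Things in the scene. Friction and masses are not known exactly. Their poses are not given: they have to be found in the camera images.
- fixture: Fixed cast bed 170 (x) x 130 (y) mm; on it a fixed steel insert 110 x 52 mm whose top is 30 mm above the bench, with two upright dowels (10 mm diameter, 22 mm high, tapered) symmetric about its centre. Which of three inserts is fitted is not given (spares lie far to the right): look, or try plates. One plate, centred, x along the bed's x, goes down flush; others stop 22 mm too high. Origin: underside centre.
- fixture_top (a point): Centre of the insert's top face between the dowels, where the plate's underside comes to rest, 30 mm above the bench; axes as the fixture's.
- mat: Cork mat fixed to the bench, 240 (x) x 340 (y) x 4 mm, on which the jig plates lie at the start, side by side. Origin: centre of its underside.
- plate_a: Jig plate, 130 (x) x 80 (y) x 8 mm thick, 0.35 kg, aluminium, with a black upright grip bar in the middle: 40 (x) x 16 (y) mm, from 8 to 38 mm above the underside. Two through holes of 13 mm, on the plate's x axis 42 mm either side of its centre. Same after a half turn. Origin: underside centre; z up through the bar.
- plate_b: Jig plate, 130 (x) x 80 (y) x 8 mm thick, 0.35 kg, aluminium, with a black upright grip bar in the middle: 40 (x) x 16 (y) mm, from 8 to 38 mm above the underside. Two through holes of 13 mm, on the plate's x axis 30 mm either side of its centre. Same after a half turn. Origin: underside centre; z up through the bar.
- plate_c: Jig plate, 130 (x) x 80 (y) x 8 mm thick, 0.35 kg, aluminium, with a black upright grip bar in the middle: 40 (x) x 16 (y) mm, from 8 to 38 mm above the underside. Two through holes of 13 mm, on a slant: at (-42, -16) and (42, 16) mm in x, y from its centre. Same after a half turn. Origin: underside centre; z up through the bar.
- block: Wooden block fixed to the bench, 70 (x) x 290 (y) x 45 mm high, with four narrow sockets 35 mm deep (12 x 48 mm), 70 mm apart along y, in which the straps stand on end. Origin: centre of the underside.
- rack: Fixed wooden rack: a cross bar along y (400 mm long, 16 mm thick, from 140 to 170 mm above the bench, its face at x = -8 mm) on two posts. Four level steel pins point to -x, 100 mm apart, 72 mm long, 9 mm diameter, 160 mm above the bench, each with a 24 mm round head at its end that will not pass through a strap's slot. Origin: under the bar, at bench height.
- pin_0 (a point): Middle of a rack pin, on its axis, 36 mm from the cross bar's face and 36 mm from the pin's head; x axis along the pin, away from its head; z up.
- pin_1 (a point): Middle of a rack pin, on its axis, 36 mm from the cross bar's face and 36 mm from the pin's head; x axis along the pin, away from its head; z up.
- pin_2 (a point): Middle of a rack pin, on its axis, 36 mm from the cross bar's face and 36 mm from the pin's head; x axis along the pin, away from its head; z up.
- pin_3 (a point): Middle of a rack pin, on its axis, 36 mm from the cross bar's face and 36 mm from the pin's head; x axis along the pin, away from its head; z up.
- strap_0: Steel strap, may be absent: 170 (z) x 44 (y) x 10 mm (x), 0.25 kg, standing on end in the block. A slot 14 mm wide (z 100 to 114) runs in from the +y edge to y = -6; at its inner end a pocket (y -6 to 6) goes up to z = 122. Slid sideways over a pin and let down, it hangs with the pin at the pocket's top. Solid above: 48 mm to grip. Origin: centre of the lower end; z to the upper end.
- strap_0_pocket (a point): Point in the strap's pocket, 117.5 mm above its lower end on the middle line, that lies on a pin's axis when the strap hangs; axes as the strap's.
- strap_1: Steel strap, may be absent: 170 (z) x 44 (y) x 10 mm (x), 0.25 kg, standing on end in the block. A slot 14 mm wide (z 100 to 114) runs in from the +y edge to y = -6; at its inner end a pocket (y -6 to 6) goes up to z = 122. Slid sideways over a pin and let down, it hangs with the pin at the pocket's top. Solid above: 48 mm to grip. Origin: centre of the lower end; z to the upper end.
- strap_1_pocket (a point): Point in the strap's pocket, 117.5 mm above its lower end on the middle line, that lies on a pin's axis when the strap hangs; axes as the strap's.
- strap_2: Steel strap, may be absent: 170 (z) x 44 (y) x 10 mm (x), 0.25 kg, standing on end in the block. A slot 14 mm wide (z 100 to 114) runs in from the +y edge to y = -6; at its inner end a pocket (y -6 to 6) goes up to z = 122. Slid sideways over a pin and let down, it hangs with the pin at the pocket's top. Solid above: 48 mm to grip. Origin: centre of the lower end; z to the upper end.
- strap_2_pocket (a point): Point in the strap's pocket, 117.5 mm above its lower end on the middle line, that lies on a pin's axis when the strap hangs; axes as the strap's.
- strap_3: Steel strap, may be absent: 170 (z) x 44 (y) x 10 mm (x), 0.25 kg, standing on end in the block. A slot 14 mm wide (z 100 to 114) runs in from the +y edge to y = -6; at its inner end a pocket (y -6 to 6) goes up to z = 122. Slid sideways over a pin and let down, it hangs with the pin at the pocket's top. Solid above: 48 mm to grip. Origin: centre of the lower end; z to the upper end.
- strap_3_pocket (a point): Point in the strap's pocket, 117.5 mm above its lower end on the middle line, that lies on a pin's axis when the strap hangs; axes as the strap's.
- teapot: Brown clay teapot, 106 mm across and 94 mm high, a bystander. Origin: centre of the underside.
- bowl: White bowl, 110 mm across and 60 mm high, a bystander. Origin: centre of the underside.
- jar: Amber glass jar, 60 mm across and 80 mm high, a bystander. Origin: centre of the underside.

How it is judged:
By the outcome, as a careful person would: the job done as asked, in the order asked, and still so for the second after the job is handed in, with the robot touching nothing.
Of strap_0, strap_1, strap_2, strap_3 only 3 to 4 are there at a start; the rules pass over those that are not, and their reading is None.
At some moment in a run one of plate_a, plate_b, plate_c may be knocked a few centimetres aside while the robot is not near it.
It also fails if it takes over 210 s, if anything falls off the work surface, if the arm or the gripper's body presses on something with over 40 N, if the wrist force passes 120 N, or if a joint passes its speed limit or range.

ROBOT

A 7-joint arm with a two-finger parallel gripper is mounted at the origin on the work surface. World frame = base frame: x ahead of the robot, y to its left, z up, the work surface at z = 0. Lengths are in m, angles in rad, forces in N, time in s.
With the tool pointing down it reaches from about 0.35 to 0.9 m from the base axis. Payload 8.1 kg.
Tool frame: the origin (TCP) lies on the centre line of the jaws, within the pads' length; the fingertips stand 17 mm ahead of it and the grasp point (between the pads) lies 2 mm behind it; z points along the fingers, y is the direction in which the jaws open and shut (so a half turn about z gives the same grasp; the last joint's range is limited). The gripper opens to 92 mm and grips with 3 to 60 N. Pads are 19 mm wide; open, the fingers measure 130 mm over their backs; the gripper's body (75 mm by 190 mm) begins 47 mm behind the grasp point.
Start: joints at [1.169, 0.434, 0.025, 1.573, -0.012, 1.134, -0.075], TCP at [0.184, -0.597, 0.244] pointing down, gripper open.
Joint ranges: [-2.62, 2.62], [-0.44, 2.09], [-1.27, 1.32], [0.08, 2.57], [-1.32, 4.46], [0.12, 2], [-2.74, 2.74]. Speed limits (rad/s): [2.22, 2.22, 3.01, 3.01, 3.14, 3.14, 3.14].

INTERFACE

Orientations are given as a rotation vector (axis times angle).
In Python, from cell import arm, imaging, job gives the robot as it stands.
- The arm moves only by the tool jog_arm, never from a script. Its argument "moves" is a list of rows, each an object with "fingers": the closure, from -1 (fully open) to 1 (shut); "xyz": the shift along the tool's x, y, z in cm, a list of three; "angular": the turn, a rotation vector about the tool's x, y, z in rad, a list of three. In form: [{"fingers": fingers, "xyz": [dx, dy, dz], "angular": [ax, ay, az]}, ...]. A call has 1 to 12 rows; each row is the pose to reach, as a shift and turn from the pose commanded when the call began, along the tool's axes at that moment; what a row does not reach only later rows make up. A row lasts 1/8 s, in which the tool goes at most 62.5 mm and 10.7 degrees, less where a joint would pass 70% of its speed; a pose out of reach is approached as far as the arm can. A call with a gripper value outside its range is refused whole. The fingers move at their own pace and stop on an object; "grip_force" is the grip in N (left out, the last holds). Time passes only in rows, so rows that repeat a pose let the fingers close. It gives the time, the measured TCP pose, the force and the opening at its end, in the units of the state.
- arm.observe(): the state, without advancing time (a new reading comes with each control period).
- imaging.get_image(name): name is "scene" or "top" or "wrist"; returns the picture (420x560x3 uint8, red, green, blue); there is no depth.
- imaging.camera_params(name): a dict with "fx", "fy", "cx", "cy" (pixels), "rvec" (rotation vector, rad) and "tvec" (3), from world to camera coordinates, as OpenCV has them; the wrist camera has in their place "hand_eye" (4x4, takes a point from camera to tool coordinates, whose origin is the TCP and whose axes are the flange's). Camera axes: x right, y down, z forward; pixel columns grow to the right and rows downward; lengths in m; the calibration is good to about 2 mm. A picture is of the moment at which its call begins: read the wrist's pose just before it. camera_params takes no time and is no camera call.
- job.sign_off(): hands the job in, once; it reports no verdict.
The state is a dict: "clock": time; "joints": joint angles; "dq": joint speeds; "joint_efforts": joint torques, N m; "position": TCP position; "ee_rot": TCP orientation; "force": force on the tool from outside, world axes, zero at the start; "ft_torque": the same for the moment, N m; "width": opening from 0.0 (shut) to 1.0 (fully open).
Only numpy, scipy, OpenCV 4.12 (cv2) and the standard library are available. Lean on these libraries where they do the work, as an engineer would, in place of code of your own. Each camera call takes 0.05 s, during which the arm holds its last target. There are 200 camera calls.

## Working session

There is one attempt and no reset: what is moved stays moved. The work goes in short steps, Python scripts to look and compute and a tool call to move; the robot and the scene stay as the last step left them, time stands still between calls to the robot, and variables do not carry over. Pictures are saved under pics/ and viewed, about 12 in all and at most 16, crops included, and the job is handed in when it is done.

Besides the shell and the picture viewer there is one more tool, called after ">>>" in YAML: its name, and indented under it one key for each argument. jog_arm: Moves the arm, as the interface text tells. Its arguments: {"type":"object","properties":{"moves":{"type":"array"},"grip_force":{"type":"number"}},"required":["moves"]}

```bash
ls; mkdir -p pics; cat > h.py <<'E'
import numpy as np, cv2
from cell import arm, imaging, job
from scipy.spatial.transform import Rotation as R
def cam(n):
    p=imaging.camera_params(n); K=np.array([[p['fx'],0,p['cx']],[0,p['fy'],p['cy']],[0,0,1.]])
    if 'hand_eye' in p:
        s=arm.observe(); T=np.eye(4); T[:3,:3]=R.from_rotvec(s['ee_rot']).as_matrix(); T[:3,3]=s['position']
        C=T@np.array(p['hand_eye']); return K,C[:3,:3],C[:3,3]
    Rm=R.from_rotvec(p['rvec']).as_matrix(); return K,Rm.T,-Rm.T@np.array(p['tvec'])
def ray(c,u,z):
    K,Rc,o=c; d=Rc@np.linalg.inv(K)@np.array([u[0],u[1],1.]); return o+d*(z-o[2])/d[2]
def proj(c,P):
    K,Rc,o=c; q=K@(Rc.T@(np.array(P)-o)); return q[:2]/q[2]
def shot(n,f):
    c=cam(n); im=imaging.get_image(n); cv2.imwrite('pics/'+f+'.png',cv2.cvtColor(im,cv2.COLOR_RGB2BGR)); np.savez('pics/'+f,K=c[0],R=c[1],o=c[2]); return c,im
def load(f):
    z=np.load('pics/'+f+'.npz'); return (z['K'],z['R'],z['o']),cv2.imread('pics/'+f+'.png')
E
python3 - <<'E'
from h import *
s=arm.observe(); print({k:np.round(v,3) for k,v in s.items()}); print(R.from_rotvec(s['ee_rot']).as_matrix().round(3))
for n in ('scene','top','wrist'):
    c,im=shot(n,n+'0'); print(n,c[2].round(3))
a=cv2.imread('pics/scene0.png');b=cv2.imread('pics/top0.png')
E
```

```text
pics
{'clock': np.float64(0.0), 'joints': array([ 1.169,  0.435,  0.025,  1.574, -0.012,  1.134, -0.075]), 'dq': array([-0.001,  0.001, -0.   ,  0.001, -0.   ,  0.001,  0.001]), 'joint_efforts': array([-1.0000e-03, -6.6785e+01,  9.8400e-01, -3.1446e+01, -6.1000e-02,
        4.3000e-02,  0.0000e+00]), 'position': array([ 0.184, -0.597,  0.243]), 'ee_rot': array([-3.105e+00, -4.670e-01,  1.000e-03]), 'force': array([-0.203,  0.246, -0.588]), 'ft_torque': array([-0.038, -0.042, -0.045]), 'width': np.float64(0.997)}
[[ 0.956  0.294 -0.001]
 [ 0.294 -0.956  0.001]
 [-0.    -0.002 -1.   ]]
scene [ 1.434 -0.25   0.798]
top [0.322 0.028 1.443]
wrist [ 0.259 -0.575  0.385]
```

View pics/top0.png

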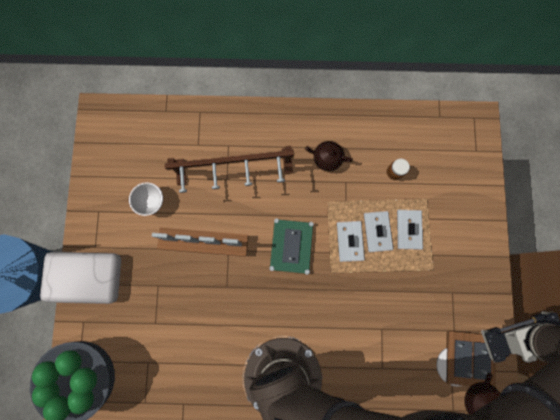

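View pics/scene0.png

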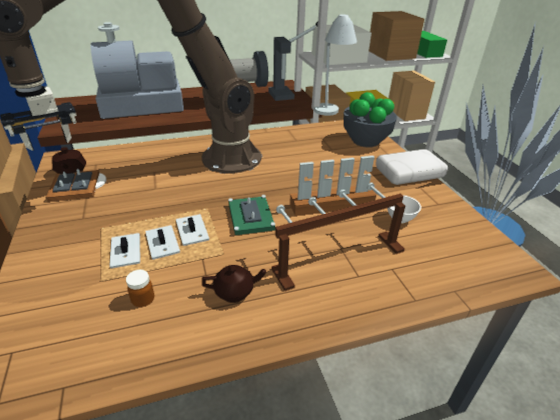

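The top view shows four straps in the block (col 155–245, row 240), the rack above it (pins at cols 183–281), the green fixture at (292,246), the mat with three plates at cols 350/378/410, the teapot (328,155), the jar (400,167) and the bowl (146,199).

```bash
python3 - <<'E'
from h import *
a=cv2.imread('pics/top0.png'); A=cv2.resize(a[145:280,130:440],None,fx=2.58,fy=2.58,interpolation=cv2.INTER_CUBIC)
b=cv2.imread('pics/scene0.png'); B=cv2.resize(b[150:300,90:430],(800,353),interpolation=cv2.INTER_CUBIC)[:250]
cv2.imwrite('pics/z1.png',np.vstack([A[:,:799],B[:,:799]]))
c,_=load('top0')
hsv=cv2.cvtColor(a,cv2.COLOR_BGR2HSV)
def rects(m,zs,amin,amax):
    n,l,st,ce=cv2.connectedComponentsWithStats(m)
    for i in range(1,n):
        if amin<st[i,4]<amax:
            pts=np.argwhere(l==i)[:,::-1].astype(float); P=np.array([ray(c,p,zs)[:2] for p in pts])
            q=cv2.minAreaRect((P*1000).astype(np.float32)); ev=np.linalg.eigh(np.cov(P.T))[1][:,1]
            print(np.round(ce[i]),st[i,4],'mean',P.mean(0).round(4),'rect',np.round(q[0]),np.round(q[1]),round(q[2],1),'axis',ev.round(3))
roi=np.zeros(a.shape[:2],np.uint8); roi[140:285,130:440]=255
print('green bed');rects(cv2.inRange(hsv,(65,60,30),(95,255,160))&roi,0.02,200,5000)
print('plates white');m=cv2.inRange(hsv,(0,0,130),(180,70,255))&roi; rects(m,0.012,200,2000)
print('straps');rects(m,0.17,20,300)
E
```

```text
green bed
[291. 246.] 1284 mean [ 0.4155 -0.0205] rect [417. -21.] [126. 164.] 85.6 axis [-0.997  0.072]
plates white
[400. 166.] 232 mean [ 0.6989 -0.3917] rect [ 699. -392.] [55. 58.] 45.5 axis [-0.365  0.931]
[150. 199.] 541 mean [0.5661 0.4619] rect [566. 474.] [114. 109.] 4.7 axis [-1.   -0.03]
[409. 229.] 889 mean [ 0.4815 -0.4139] rect [ 482. -416.] [ 84. 135.] 88.5 axis [-1.     0.006]
[378. 231.] 891 mean [ 0.4729 -0.3086] rect [ 474. -310.] [135.  86.] 6.2 axis [-0.994 -0.11 ]
[350. 241.] 893 mean [ 0.4377 -0.2149] rect [ 438. -216.] [135.  85.] 4.7 axis [-0.998 -0.064]
straps
[279. 169.] 80 mean [0.6402 0.0263] rect [641.  26.] [73. 15.] 3.9 axis [-0.996 -0.093]
[400. 166.] 232 mean [ 0.6573 -0.3454] rect [ 658. -345.] [49. 52.] 45.5 axis [-0.365  0.931]
[246. 174.] 82 mean [0.6223 0.1245] rect [625. 123.] [75. 18.] 2.0 axis [-0.996 -0.09 ]
[214. 177.] 73 mean [0.6115 0.2235] rect [614. 222.] [75. 15.] 2.8 axis [-0.994 -0.112]
[181. 181.] 63 mean [0.5961 0.322 ] rect [600. 323.] [78. 12.] 3.4 axis [-0.998 -0.068]
[276. 220.] 21 mean [0.4826 0.0319] rect [483.  31.] [12. 12.] 1.3 axis [-0.831  0.556]
[159. 235.] 68 mean [0.4309 0.3788] rect [430. 379.] [45. 14.] 86.1 axis [0.036 0.999]
[182. 236.] 66 mean [0.4271 0.3082] rect [427. 308.] [45. 13.] 86.1 axis [0.071 0.997]
[206. 238.] 63 mean [0.4232 0.2381] rect [423. 238.] [43. 12.] 86.1 axis [0.058 0.998]
[230. 240.] 62 mean [0.4192 0.1676] rect [420. 168.] [12. 45.] 1.3 axis [0.043 0.999]
[271. 268.] 21 mean [0.3407 0.0428] rect [341.  43.] [12. 12.] 1.3 axis [0.051 0.999]
```

View pics/z1.png

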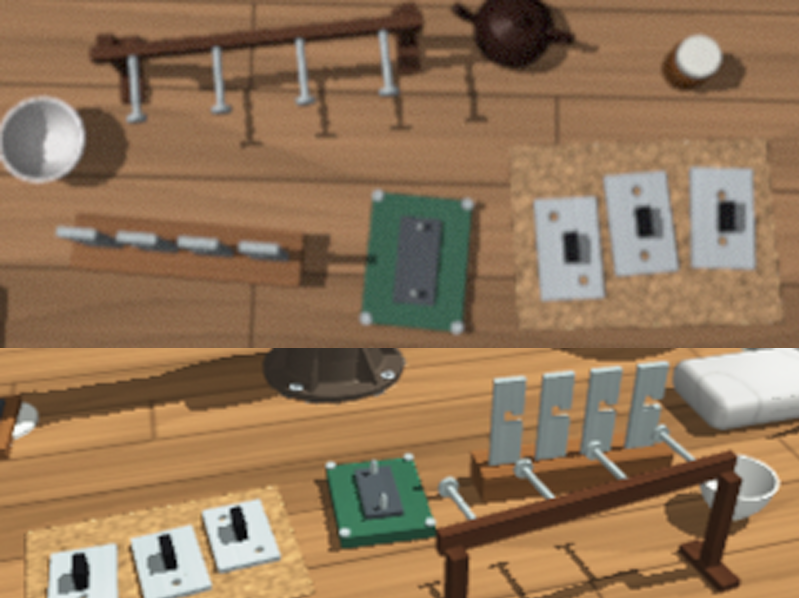

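The zoom (z1) shows the dowels on the insert's long axis, about 84 mm apart, which points to plate_a. On the mat, the left plate has slanted holes (c), the middle one wide in-line holes (a), and the right one close in-line holes (b). All strap slots open to +y. Next I go above the middle plate and look from close by.

```bash
cat >> h.py <<'E'
def goto(x,y,z,yaw=None,quiet=False):
    "print the tool-frame shift (cm) and turn for a tool-down pose; yaw (deg) of tool x axis"
    s=arm.observe(); M=R.from_rotvec(s['ee_rot']); p=np.array([x,y,z])
    d=M.inv().apply(p-s['position'])*100
    cur=M.as_matrix()[:,0]; cy=np.degrees(np.arctan2(cur[1],cur[0])); yaw=cy if yaw is None else yaw
    a=np.radians(yaw); G=R.from_matrix(np.array([[np.cos(a),np.sin(a),0],[np.sin(a),-np.cos(a),0],[0,0,-1.]]))
    w=(M.inv()*G).as_rotvec(); n=max(np.linalg.norm(d)/6.25,np.degrees(np.linalg.norm(w))/10.7)
    print('goto',np.round([x,y,z],4),'yaw %.1f (now %.1f)'%(yaw,cy),'xyz',d.round(2).tolist(),'ang',w.round(3).tolist(),'rows>=%.1f'%n)
def st():
    s=arm.observe(); print('t %.2f'%s['clock'],'pos',s['position'].round(4),'F',s['force'].round(1),'w %.3f'%s['width'],'q',s['joints'].round(2))
E
python3 - <<'E'
from h import *
print(np.array(imaging.camera_params('wrist')['hand_eye']).round(3), imaging.camera_params('wrist')['fx'])
goto(0.43,-0.309,0.25,6.3)
E
```

```text
[[-0.    -0.956 -0.293  0.078]
 [ 1.    -0.001  0.     0.001]
 [-0.    -0.293  0.956 -0.142]
 [ 0.     0.     0.     1.   ]] 351.32426066010095
goto [ 0.43  -0.309  0.25 ] yaw 6.3 (now 17.1) xyz [32.0, -20.28, -0.67] ang [-0.001, 0.0, 0.189] rows>=6.1
```

>>> jog_arm:
  moves:
    - {"fingers":-0.2,"xyz":[36.5,-19.8,-0.7],"angular":[0,0,0.189]}
    - {"fingers":-0.2,"xyz":[36.5,-19.8,-0.7],"angular":[0,0,0.189]}
    - {"fingers":-0.2,"xyz":[36.5,-19.8,-0.7],"angular":[0,0,0.189]}
    - {"fingers":-0.2,"xyz":[36.5,-19.8,-0.7],"angular":[0,0,0.189]}
    - {"fingers":-0.2,"xyz":[36.5,-19.8,-0.7],"angular":[0,0,0.189]}
    - {"fingers":-0.2,"xyz":[36.5,-19.8,-0.7],"angular":[0,0,0.189]}
    - {"fingers":-0.2,"xyz":[36.5,-19.8,-0.7],"angular":[0,0,0.189]}
    - {"fingers":-0.2,"xyz":[36.5,-19.8,-0.7],"angular":[0,0,0.189]}
    - {"fingers":-0.2,"xyz":[36.5,-19.8,-0.7],"angular":[0,0,0.189]}
    - {"fingers":-0.2,"xyz":[36.5,-19.8,-0.7],"angular":[0,0,0.189]}

```text
clock: 1.4
position: [0.4734, -0.302, 0.2506]
ee_rot: [3.137, 0.169, -0.001]
force: [-0.6, -0.5, -0.2]
width: 0.601
```

```bash
cat > pl.py <<'E'
from h import *
def plates(f,z=0.012,vis=True):
    c,a=load(f); hsv=cv2.cvtColor(a,cv2.COLOR_BGR2HSV); m=cv2.inRange(hsv,(0,0,110),(180,60,255))
    m=cv2.morphologyEx(m,cv2.MORPH_OPEN,np.ones((3,3),np.uint8))
    for k in cv2.findContours(m,cv2.RETR_EXTERNAL,cv2.CHAIN_APPROX_NONE)[0]:
        if cv2.contourArea(k)<1500: continue
        P=np.array([ray(c,p,z)[:2] for p in k[:,0].astype(float)]); q=cv2.minAreaRect((P*1000).astype(np.float32))
        print('px',k[:,0].mean(0).round(),'rect',np.round(q[0],1),np.round(q[1],1),round(q[2],1))
E
python3 - <<'E'
from pl import *
st(); shot('wrist','w1'); plates('w1')
E
```

```text
t 1.40 pos [ 0.4734 -0.302   0.2506] F [-0.6 -0.5 -0.2] w 0.601 q [ 0.53  0.33 -0.08  1.71  0.03  1.1  -1.02]
px [201. 193.] rect [ 438.8 -216.6] [131.2  79.9] 4.2
px [287. 171.] rect [ 473.2 -310.7] [130.9  80.4] 6.2
px [384. 173.] rect [ 482.5 -416.1] [ 82. 131.] 89.5
```

View pics/w1.png

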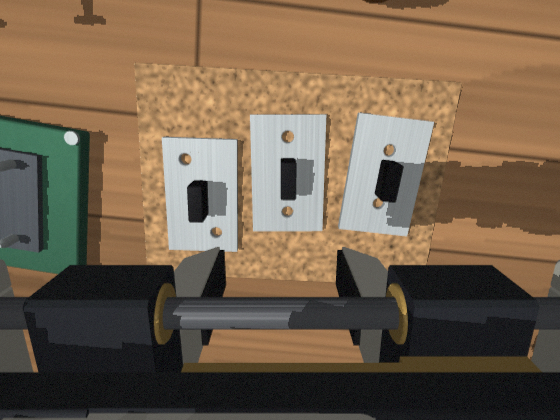

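The wrist view shows plate_a in the middle (holes at (287,136) and (287,211)), c on the left, b on the right, and a corner of the fixture at far left.

```bash
python3 - <<'E'
from h import *
c,_=load('w1')
a,b=ray(c,(287.5,136),.012),ray(c,(287.5,211),.012); print(a,b,np.linalg.norm(a-b),(a+b)/2)
goto(.4732,-.3107,.035,6.2)
E
```

```text
[ 0.51562099 -0.3059567   0.012     ] [ 0.43228129 -0.31540378  0.012     ] 0.08387343652093429 [ 0.47395114 -0.31068024  0.012     ]
goto [ 0.4732 -0.3107  0.035 ] yaw 6.2 (now 6.2) xyz [-0.12, 0.86, 21.57] ang [0.0, 0.0, -0.001] rows>=3.5
```

>>> jog_arm:
  moves:
    - {"fingers":-0.2,"xyz":[0,0.86,6],"angular":[0,0,0]}
    - {"fingers":-0.2,"xyz":[0,0.86,12],"angular":[0,0,0]}
    - {"fingers":-0.2,"xyz":[0,0.86,17],"angular":[0,0,0]}
    - {"fingers":-0.2,"xyz":[0,0.86,20],"angular":[0,0,0]}
    - {"fingers":-0.2,"xyz":[0,0.86,21.5],"angular":[0,0,0]}
    - {"fingers":-0.2,"xyz":[0,0.86,21.5],"angular":[0,0,0]}
    - {"fingers":1,"xyz":[0,0.86,21.5],"angular":[0,0,0]}
    - {"fingers":1,"xyz":[0,0.86,21.5],"angular":[0,0,0]}
    - {"fingers":1,"xyz":[0,0.86,21.5],"angular":[0,0,0]}
    - {"fingers":1,"xyz":[0,0.86,21.5],"angular":[0,0,0]}
  grip_force: 35

```text
clock: 2.7
position: [0.4757, -0.3093, 0.0361]
ee_rot: [3.136, 0.172, 0.001]
force: [-0.3, -0.5, -0.3]
width: 0.215
```

```bash
python3 - <<'E'
from h import *
st(); goto(.40,-.1,.2,-4.3)
E
```

```text
t 2.70 pos [ 0.4757 -0.3093  0.0361] F [-0.3 -0.5 -0.3] w 0.215 q [ 0.53  0.6  -0.07  1.91  0.07  0.64 -1.04]
goto [ 0.4 -0.1  0.2] yaw -4.3 (now 6.3) xyz [-5.22, -21.63, -16.4] ang [0.0, -0.001, 0.185] rows>=4.4
```

>>> jog_arm:
  moves:
    - {"fingers":1,"xyz":[0,0,0],"angular":[0,0,0]}
    - {"fingers":1,"xyz":[0,0,0],"angular":[0,0,0]}
    - {"fingers":1,"xyz":[0,0,-1],"angular":[0,0,0]}
    - {"fingers":1,"xyz":[0,0,-4],"angular":[0,0,0]}
    - {"fingers":1,"xyz":[0,0,-9],"angular":[0,0,0]}
    - {"fingers":1,"xyz":[0,0,-13],"angular":[0,0,0.03]}
    - {"fingers":1,"xyz":[-1,-4,-14],"angular":[0,0,0.1]}
    - {"fingers":1,"xyz":[-3,-8,-14],"angular":[0,0,0.185]}
    - {"fingers":1,"xyz":[-4.5,-12,-14],"angular":[0,0,0.185]}
    - {"fingers":1,"xyz":[-4.5,-13,-14],"angular":[0,0,0.185]}
    - {"fingers":1,"xyz":[-4.5,-13,-14],"angular":[0,0,0.185]}
    - {"fingers":1,"xyz":[-4.5,-13,-14],"angular":[0,0,0.185]}

```text
clock: 4.2
position: [0.417, -0.186, 0.1759]
ee_rot: [3.139, -0.12, 0.001]
force: [0.3, -0.3, -4.4]
width: 0.171
```

```bash
python3 - <<'E'
from h import *
st(); shot('wrist','w2')
E
```

```text
t 4.20 pos [ 0.417  -0.186   0.1759] F [ 0.3 -0.3 -4.4] w 0.171 q [ 0.37  0.25 -0.09  2.05  0.03  0.85 -1.38]
```

View pics/w2.png

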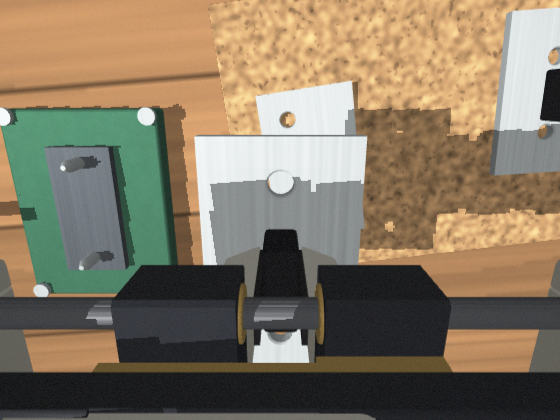

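The held plate_a shows its front hole at (280,182). The insert spans corners of about (46,148), (110,147), (128,268) and (65,270), with dowel tips near (67,166) and (86,267). I zoom in and measure.

```bash
python3 - <<'E'
from h import *
c,a=load('w2'); s=arm.observe()
cv2.imwrite('pics/w2z.png',cv2.resize(a[130:290,20:180],None,fx=3.7,fy=3.7,interpolation=cv2.INTER_CUBIC))
P=np.array([ray(c,u,.03) for u in [(46,148),(110,147),(128,268),(65,270)]]); print(P.round(4),P.mean(0).round(4))
d=(P[0]+P[1]-P[2]-P[3])/2; print(np.linalg.norm(d),np.degrees(np.arctan2(d[1],d[0])))
h=ray(c,(280.5,182),s['position'][2]-.024); M=R.from_rotvec(s['ee_rot']); print('hole in tool',M.inv().apply(h-s['position']).round(4))
for u in [(196,136),(367,136)]: print('edge',M.inv().apply(ray(c,u,s['position'][2]-.024)-s['position']).round(4))
E
```

```text
[[ 4.728e-01 -1.000e-04  3.000e-02]
 [ 4.696e-01 -5.210e-02  3.000e-02]
 [ 3.613e-01 -4.470e-02  3.000e-02]
 [ 3.637e-01  1.250e-02  3.000e-02]] [ 0.4168 -0.0211  0.03  ]
0.10916734938403788 -5.264045999806885
hole in tool [0.0409 0.0009 0.024 ]
edge [ 0.0628 -0.0384  0.024 ]
edge [0.0627 0.0411 0.024 ]
```

View pics/w2z.png

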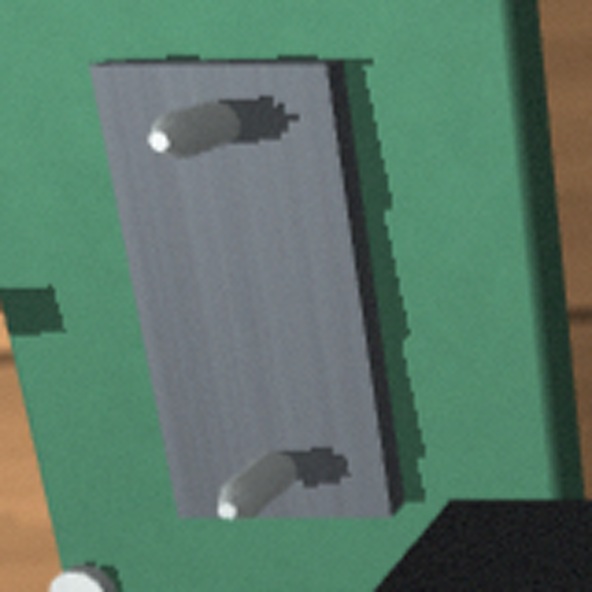

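```bash
python3 - <<'E'
from h import *
c,a=load('w2')
f=lambda u:(20+u[0]/3.7,130+u[1]/3.7)
P=np.array([ray(c,f(u),.03) for u in [(92,65),(328,65),(392,517),(180,519)]]); d=(P[0]+P[1]-P[2]-P[3])/2
print('insert',P.mean(0).round(4),np.degrees(np.arctan2(d[1],d[0])),np.linalg.norm(d))
T=np.array([ray(c,f(u),.052) for u in [(158,140),(228,511)]]); d=T[0]-T[1]
print('tips',T.round(4),'mid',T.mean(0).round(4),np.degrees(np.arctan2(d[1],d[0])),np.linalg.norm(d))
B=np.array([ray(c,f(u),.03) for u in [(223,124),(277,470)]]); d=B[0]-B[1]
print('bases mid',B.mean(0).round(4),np.degrees(np.arctan2(d[1],d[0])),np.linalg.norm(d))
c,a=load('top0'); 
for g in [((420,227),(415,293))]: 
  Q=np.array([ray(c,(130+u[0]/2.58,145+u[1]/2.58),.052) for u in g]); print('top tips mid',Q.mean(0))
E
```

```text
insert [ 0.4163 -0.0208  0.03  ] -4.425743544450254 0.11009940235276931
tips [[ 0.4587 -0.0234  0.052 ]
 [ 0.3744 -0.0174  0.052 ]] mid [ 0.4166 -0.0204  0.052 ] -4.068728214953316 0.08453997024865777
bases mid [ 0.4162 -0.0211  0.03  ] -5.047744418901105 0.08421732919577019
top tips mid [ 0.41506424 -0.02133363  0.052     ]
```

```bash
python3 - <<'E'
from h import *
goto(.418,-.0198,.105,-4.4)
E
```

```text
goto [ 0.418  -0.0198  0.105 ] yaw -4.4 (now -4.4) xyz [-1.17, -16.59, 7.07] ang [0.0, -0.0, 0.0] rows>=2.9
```

>>> jog_arm:
  moves:
    - {"fingers":1,"xyz":[-0.4,-5.5,0],"angular":[0,0,0]}
    - {"fingers":1,"xyz":[-0.8,-11,0],"angular":[0,0,0]}
    - {"fingers":1,"xyz":[-1.17,-16.6,1],"angular":[0,0,0]}
    - {"fingers":1,"xyz":[-1.17,-16.6,4.5],"angular":[0,0,0]}
    - {"fingers":1,"xyz":[-1.17,-16.6,7],"angular":[0,0,0]}
    - {"fingers":1,"xyz":[-1.17,-16.6,7],"angular":[0,0,0]}
    - {"fingers":1,"xyz":[-1.17,-16.6,7],"angular":[0,0,0]}
    - {"fingers":1,"xyz":[-1.17,-16.6,7],"angular":[0,0,0]}

```text
clock: 5.25
position: [0.4183, -0.0188, 0.1067]
ee_rot: [-3.139, 0.12, -0.003]
force: [-0.3, -0.3, -4.1]
width: 0.169
```

```bash
python3 - <<'E'
from h import *
st(); goto(.418,-.0198,.085,-4.4)
c,a=shot('wrist','w3'); a=a[:,:,::-1]; cv2.imwrite('pics/w3z.png',cv2.resize(a[110:360,180:380],None,fx=2.4,fy=2.4,interpolation=cv2.INTER_CUBIC))
E
```

```text
t 5.25 pos [ 0.4183 -0.0188  0.1067] F [-0.3 -0.3 -4.1] w 0.169 q [ 0.07  0.31 -0.19  2.2   0.09  0.64 -1.83]
goto [ 0.418  -0.0198  0.085 ] yaw -4.4 (now -4.4) xyz [-0.02, 0.1, 2.17] ang [-0.0, -0.002, 0.001] rows>=0.3
```

View pics/w3z.png

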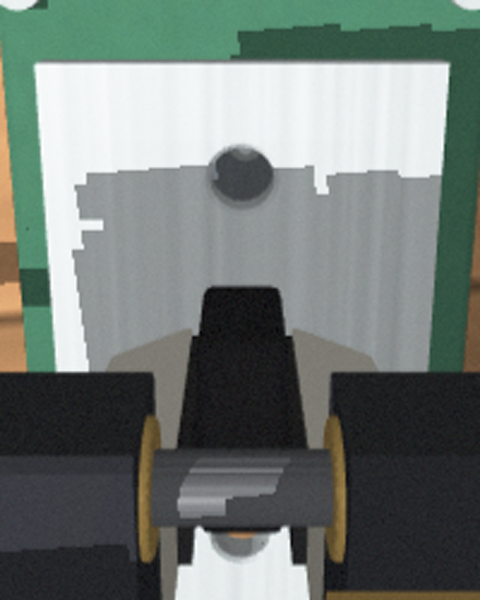

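The front hole shows a dowel tip at its upper edge, laterally centred, which is what the slanted view should give. I lower it gently.

>>> jog_arm:
  moves:
    - {"fingers":1,"xyz":[0,0.05,1],"angular":[0,0,0]}
    - {"fingers":1,"xyz":[0,0.05,1.7],"angular":[0,0,0]}
    - {"fingers":1,"xyz":[0,0.05,2.2],"angular":[0,0,0]}
    - {"fingers":1,"xyz":[0,0.05,2.6],"angular":[0,0,0]}
    - {"fingers":1,"xyz":[0,0.05,2.6],"angular":[0,0,0]}

```text
clock: 5.92
position: [0.4172, -0.019, 0.0794]
ee_rot: [3.139, -0.118, -0.001]
force: [-0.0, 0.2, -4.4]
width: 0.175
```

>>> jog_arm:
  moves:
    - {"fingers":1,"xyz":[0,0,0.5],"angular":[0,0,0]}
    - {"fingers":1,"xyz":[0,0,0.9],"angular":[0,0,0]}
    - {"fingers":1,"xyz":[0,0,1.2],"angular":[0,0,0]}
    - {"fingers":1,"xyz":[0,0,1.2],"angular":[0,0,0]}

```text
clock: 6.42
position: [0.4177, -0.0192, 0.0676]
ee_rot: [3.139, -0.118, 0.001]
force: [2.8, -2.5, -5.7]
width: 0.171
```

>>> jog_arm:
  moves:
    - {"fingers":1,"xyz":[0.05,0.05,0.2],"angular":[0,0,0]}
    - {"fingers":1,"xyz":[0.05,0.05,0.4],"angular":[0,0,0]}
    - {"fingers":1,"xyz":[0.05,0.05,0.6],"angular":[0,0,0]}
    - {"fingers":1,"xyz":[0.05,0.05,0.6],"angular":[0,0,0]}

```text
clock: 6.92
position: [0.4177, -0.0194, 0.0619]
ee_rot: [3.139, -0.118, -0.0]
force: [-1.3, 0.5, 3.0]
width: 0.171
```

Seated: TCP z fell by the expected amount and the weight is off. I release and back off upward.

>>> jog_arm:
  moves:
    - {"fingers":1,"xyz":[0,0,0.1],"angular":[0,0,0]}
    - {"fingers":-0.2,"xyz":[0,0,0.1],"angular":[0,0,0]}
    - {"fingers":-0.2,"xyz":[0,0,0.1],"angular":[0,0,0]}
    - {"fingers":-0.2,"xyz":[0,0,0.1],"angular":[0,0,0]}
    - {"fingers":-0.2,"xyz":[0,0,-2],"angular":[0,0,0]}
    - {"fingers":-0.2,"xyz":[0,0,-7],"angular":[0,0,0]}
    - {"fingers":-0.2,"xyz":[0,0,-13],"angular":[0,0,0]}
    - {"fingers":-0.2,"xyz":[0,0,-19],"angular":[0,0,0]}
    - {"fingers":-0.2,"xyz":[0,0,-25],"angular":[0,0,0]}
    - {"fingers":-0.2,"xyz":[0,0,-27],"angular":[0,0,0]}
    - {"fingers":-0.2,"xyz":[0,0,-27],"angular":[0,0,0]}

```text
clock: 8.3
position: [0.4184, -0.0195, 0.3329]
ee_rot: [-3.139, 0.118, -0.005]
force: [-0.9, -0.3, -1.0]
width: 0.598
```

```bash
python3 - <<'E'
from pl import *
st(); shot('wrist','w4'); print('plate at .038'); plates('w4',.038)
shot('top','t4'); print('top'); plates('t4',.012)if 0 else None
goto(.47,.27,.37,-2)
E
```

```text
t 8.30 pos [ 0.4184 -0.0195  0.3329] F [-0.9 -0.3 -1. ] w 0.598 q [ 0.12  0.03 -0.2   1.88  0.01  1.23 -1.74]
plate at .038
px [280. 166.] rect [415.1 -20.3] [ 81.  130.7] 85.7
px [430. 133.] rect [ 441.7 -205.4] [123.4  78.2] 4.2
top
goto [0.47 0.27 0.37] yaw -2.0 (now -4.3) xyz [3.08, -29.28, -3.95] ang [0.0, 0.002, -0.04] rows>=4.8
```

The seated plate measures 130.7 × 81 mm when rays are cast on the z = 38 mm plane, so it is flush (22 mm high would read about 6 % larger). Now to the straps and rack.

>>> jog_arm:
  moves:
    - {"fingers":-0.2,"xyz":[0.6,-6,-1],"angular":[0,0,0]}
    - {"fingers":-0.2,"xyz":[1.2,-12,-2],"angular":[0,0,0]}
    - {"fingers":-0.2,"xyz":[1.8,-18,-3],"angular":[0,0,-0.02]}
    - {"fingers":-0.2,"xyz":[2.4,-24,-4],"angular":[0,0,-0.04]}
    - {"fingers":-0.2,"xyz":[3,-29.3,-4],"angular":[0,0,-0.04]}
    - {"fingers":-0.2,"xyz":[3,-29.3,-4],"angular":[0,0,-0.04]}
    - {"fingers":-0.2,"xyz":[3,-29.3,-4],"angular":[0,0,-0.04]}
    - {"fingers":-0.2,"xyz":[3,-29.3,-4],"angular":[0,0,-0.04]}

```text
clock: 9.4
position: [0.4698, 0.2688, 0.371]
ee_rot: [3.14, -0.058, -0.001]
force: [0.4, 1.0, 0.9]
width: 0.601
```

```bash
python3 - <<'E'
from h import *
st(); c,a=shot('wrist','w5')
cv2.imwrite('pics/w5z.png',cv2.resize(cv2.imread('pics/w5.png')[:300],(800,429),interpolation=cv2.INTER_CUBIC))
E
```

```text
t 9.40 pos [0.4698 0.2688 0.371 ] F [0.4 1.  0.9] w 0.601 q [-0.28  0.26 -0.43  1.54  0.11  1.37 -2.33]
```

View pics/w5z.png

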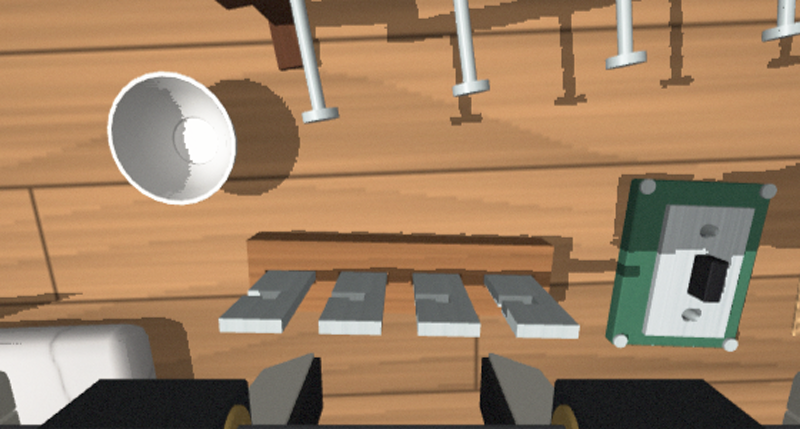

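The wrist view shows the strap ends as bright bands at zoomed row ~326 (slots open left = +y), the pin heads at (320,115), (471,88), (626,60) and (785,30), and plate_a flat on the fixture. Next I measure the strap ends and take a further look over the pins.

```bash
python3 - <<'E'
from h import *
c,a=load('w5'); s=1.42857
for l,r in [((219,319),(282,332)),((319,319),(382,333)),((419,322),(480,335)),((517,325),(579,337))]:
    # corners: far-left..near-right of end face
    z=.18
    cor=[(l[0],l[1]),(r[0],l[1]),(r[0]-2,r[1]),(l[0]+1,r[1])]
    P=np.array([ray(c,(u/s,v/s),z) for u,v in cor]); print(P.mean(0).round(4),'w',np.linalg.norm(P[0]-P[1]).round(4),np.linalg.norm(P[0]-P[3]).round(4))
hsv=cv2.cvtColor(a,cv2.COLOR_BGR2HSV); m=cv2.inRange(hsv,(0,0,170),(180,40,255)); m[:222]=0; m[240:]=0; m[:,:145]=0;m[:,410:]=0
n,L,stt,ce=cv2.connectedComponentsWithStats(m)
for i in range(1,n):
    if stt[i,4]>100:
        p=np.argwhere(L==i)[:,::-1]; P=np.array([ray(c,u,.18)[:2] for u in p]); q=cv2.minAreaRect((P*1000).astype(np.float32)); print(np.round(ce[i]),stt[i,4],P.mean(0).round(4),np.round(q[1],1),round(q[2],1))
goto(.56,.18,.37,0)
E
```

```text
[0.4289 0.3753 0.18  ] w 0.0442 0.0098
[0.4259 0.3049 0.18  ] w 0.0443 0.0105
[0.4213 0.235  0.18  ] w 0.043 0.0098
[0.4168 0.1653 0.18  ] w 0.0438 0.0092
[175. 228.] 407 [0.4293 0.3757] [43.3  9.7] 87.8
[244. 229.] 407 [0.4252 0.306 ] [43.6  9.7] 87.8
[314. 230.] 405 [0.4212 0.2354] [43.8  9.7] 87.8
[383. 231.] 410 [0.4171 0.1656] [44.4  9.7] 87.8
goto [0.56 0.18 0.37] yaw 0.0 (now -2.1) xyz [9.34, 8.55, 0.14] ang [0.001, 0.0, -0.037] rows>=2.0
```

>>> jog_arm:
  moves:
    - {"fingers":-0.2,"xyz":[5,4,0],"angular":[0,0,-0.03]}
    - {"fingers":-0.2,"xyz":[10,8.5,0],"angular":[0,0,-0.08]}
    - {"fingers":-0.2,"xyz":[11,8.5,0],"angular":[0,0,-0.12]}
    - {"fingers":-0.2,"xyz":[11,8.5,0],"angular":[0,0,-0.12]}
    - {"fingers":-0.2,"xyz":[11,8.5,0],"angular":[0,0,-0.12]}

```text
clock: 10.07
position: [0.5757, 0.1822, 0.372]
ee_rot: [-3.138, -0.133, 0.0]
force: [-0.2, 0.7, -0.6]
width: 0.6
```

```bash
python3 - <<'E'
from h import *
st(); c,a=shot('wrist','w6')
cv2.imwrite('pics/w6z.png',cv2.resize(cv2.imread('pics/w6.png')[:300],(800,429),interpolation=cv2.INTER_CUBIC))
E
```

```text
t 10.07 pos [0.5757 0.1822 0.372 ] F [-0.2  0.7 -0.6] w 0.600 q [-0.13  0.36 -0.38  1.39  0.13  1.41 -2.  ]
```

View pics/w6z.png

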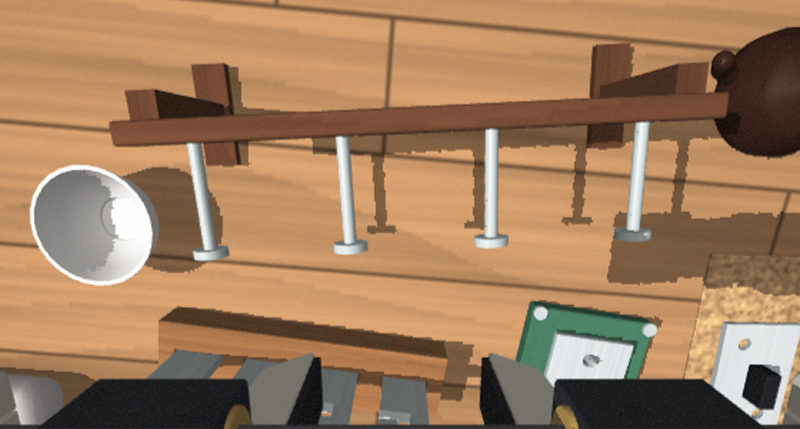

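All four pins are visible (roots at zoomed (193,143), (343,137), (491,129), (641,122); heads at (209,250), (350,245), (491,240), (633,232)).

```bash
python3 - <<'E'
from h import *
c,a=load('w6'); s=1.42857
hsv=cv2.cvtColor(a,cv2.COLOR_BGR2HSV); m=cv2.inRange(hsv,(0,0,130),(180,60,255)); m[180:]=0; m[:,:115]=0;m[:,470:]=0
n,L,stt,ce=cv2.connectedComponentsWithStats(m)
for i in range(1,n):
    if stt[i,4]>150:
        p=np.argwhere(L==i)[:,::-1]; v=p[:,1]; v0,v1=v.min(),v.max()
        rows=[r for r in range(v0+4,v1-14)]; mid=np.array([[p[v==r,0].mean(),r] for r in rows])
        P=np.array([ray(c,u,.16)[:2] for u in mid]); k=np.polyfit(P[:,0],P[:,1],1)
        xs=[ray(c,(mid[0,0],v0),.16)[0],ray(c,(mid[-1,0],v1),.148)[0]]
        print('root..head x',np.round(xs,4),'yaw',np.degrees(np.arctan(k[0])).round(1),'mid x,y',np.round([np.mean(xs),np.polyval(k,np.mean(xs))],4))
goto(.4293,.3757,.23,-3.3)
E
```

```text
root..head x [0.6809 0.6074] yaw 7.6 mid x,y [0.6442 0.0243]
root..head x [0.668  0.5859] yaw 7.6 mid x,y [0.627  0.1234]
root..head x [0.655  0.5727] yaw 7.6 mid x,y [0.6139 0.2232]
root..head x [0.642  0.5616] yaw 7.3 mid x,y [0.6018 0.3234]
goto [0.4293 0.3757 0.23  ] yaw -3.3 (now 4.9) xyz [-12.92, -20.5, 14.22] ang [-0.0, -0.0, 0.143] rows>=4.5
```

>>> jog_arm:
  moves:
    - {"fingers":-0.13,"xyz":[-3,-5,0],"angular":[0,0,0.05]}
    - {"fingers":-0.13,"xyz":[-7,-10,3],"angular":[0,0,0.1]}
    - {"fingers":-0.13,"xyz":[-10,-15,7],"angular":[0,0,0.143]}
    - {"fingers":-0.13,"xyz":[-12.9,-20.5,11],"angular":[0,0,0.143]}
    - {"fingers":-0.13,"xyz":[-12.9,-20.5,13.5],"angular":[0,0,0.143]}
    - {"fingers":-0.13,"xyz":[-12.9,-20.5,13.5],"angular":[0,0,0.143]}
    - {"fingers":-0.13,"xyz":[-12.9,-20.5,13.5],"angular":[0,0,0.143]}

```text
clock: 11.0
position: [0.4313, 0.3747, 0.238]
ee_rot: [-3.14, 0.092, -0.002]
force: [0.1, -0.1, 0.8]
width: 0.566
```

```bash
python3 - <<'E'
from h import *
st(); goto(.4293,.3762,.160,-3.3)
c,a=shot('wrist','w7')
hsv=cv2.cvtColor(a[:,:,::-1].copy(),cv2.COLOR_BGR2HSV); m=cv2.inRange(hsv,(0,0,170),(180,40,255)); 
n,L,stt,ce=cv2.connectedComponentsWithStats(m)
for i in range(1,n):
    if stt[i,4]>150:
        p=np.argwhere(L==i)[:,::-1]; P=np.array([ray(c,u,.18)[:2] for u in p]); q=cv2.minAreaRect((P*1000).astype(np.float32)); print(np.round(ce[i]),stt[i,4],P.mean(0).round(4),np.round(q[1],1),round(q[2],1))
E
```

```text
t 11.00 pos [0.4313 0.3747 0.238 ] F [ 0.1 -0.1  0.8] w 0.566 q [-0.48  0.39 -0.45  1.69  0.19  1.1  -2.61]
goto [0.4293 0.3762 0.16  ] yaw -3.3 (now -3.4) xyz [-0.22, -0.13, 7.8] ang [-0.0, -0.001, -0.001] rows>=1.2
[190.  54.] 6806 [0.5355 0.4155] [67.9 55.6] 86.6
[254. 238.] 353 [0.4303 0.3902] [14.6  9.2] 86.6
[ 48. 267.] 3034 [0.4184 0.5209] [31.2 68.9] 0.6
[ 33. 350.] 496 [0.3575 0.5461] [ 8.  33.2] 86.6
```

>>> jog_arm:
  moves:
    - {"fingers":-0.13,"xyz":[-0.15,-0.13,2.5],"angular":[0,0,0]}
    - {"fingers":-0.13,"xyz":[-0.15,-0.13,5],"angular":[0,0,0]}
    - {"fingers":-0.13,"xyz":[-0.15,-0.13,7],"angular":[0,0,0]}
    - {"fingers":-0.13,"xyz":[-0.15,-0.13,7.8],"angular":[0,0,0]}
    - {"fingers":-0.13,"xyz":[-0.15,-0.13,7.8],"angular":[0,0,0]}
    - {"fingers":0.2,"xyz":[-0.15,-0.13,7.8],"angular":[0,0,0]}
    - {"fingers":0.2,"xyz":[-0.15,-0.13,7.8],"angular":[0,0,0]}
    - {"fingers":0.2,"xyz":[-0.15,-0.13,7.8],"angular":[0,0,0]}
  grip_force: 40

```text
clock: 12.05
position: [0.4299, 0.3766, 0.1598]
ee_rot: [-3.139, 0.092, -0.002]
force: [-0.3, -1.1, 6.0]
width: 0.48
```

Gripped at 44 mm. Lift, then plan the entry between pins 3 and 2.

>>> jog_arm:
  moves:
    - {"fingers":0.2,"xyz":[0,0,-1],"angular":[0,0,0]}
    - {"fingers":0.2,"xyz":[0,0,-3],"angular":[0,0,0]}
    - {"fingers":0.2,"xyz":[0,0,-5.5],"angular":[0,0,0]}
    - {"fingers":0.2,"xyz":[0,0,-5.5],"angular":[0,0,0]}
    - {"fingers":0.2,"xyz":[0,0,-5.5],"angular":[0,0,0]}

```text
clock: 12.68
position: [0.429, 0.3759, 0.2131]
ee_rot: [3.139, -0.092, -0.001]
force: [-0.1, -0.2, -2.3]
width: 0.475
```

```bash
cat > pins.py <<'E'
from h import *
PIN=[(.645,.0243),(.632,.1239),(.619,.2236),(.606,.3238)]; YAW=7.4
a=np.radians(YAW); ex=np.array([np.cos(a),np.sin(a)]); ey=np.array([-np.sin(a),np.cos(a)])
def at(i,dx,dy): return np.array(PIN[i])+ex*dx+ey*dy
E
python3 - <<'E'
from pins import *
st()
p=arm.observe()['position']
goto(.505,p[1]-.005,.215,-3.3)
for dx,dy in [(-.105,-.042),(0,-.042),(0,0)]: goto(*at(3,dx,dy),.205,YAW)
E
```

```text
t 12.68 pos [0.429  0.3759 0.2131] F [-0.1 -0.2 -2.3] w 0.475 q [-0.5   0.41 -0.43  1.72  0.2   1.05 -2.63]
goto [0.505  0.3709 0.215 ] yaw -3.3 (now -3.3) xyz [7.61, 0.06, -0.2] ang [0.001, 0.001, -0.001] rows>=1.2
goto [0.5073 0.2686 0.205 ] yaw 7.4 (now -3.3) xyz [8.44, 10.25, 0.81] ang [0.001, 0.001, -0.187] rows>=2.1
goto [0.6114 0.2821 0.205 ] yaw 7.4 (now -3.3) xyz [18.75, 8.29, 0.8] ang [0.001, 0.001, -0.187] rows>=3.3
goto [0.606  0.3238 0.205 ] yaw 7.4 (now -3.3) xyz [17.97, 4.16, 0.8] ang [0.001, 0.001, -0.187] rows>=3.0
```

>>> jog_arm:
  moves:
    - {"fingers":0.2,"xyz":[4,0,0],"angular":[0,0,0]}
    - {"fingers":0.2,"xyz":[8,1,0],"angular":[0,0,0]}
    - {"fingers":0.2,"xyz":[8.4,5.5,0],"angular":[0,0,-0.09]}
    - {"fingers":0.2,"xyz":[8.4,10.2,0.5],"angular":[0,0,-0.187]}
    - {"fingers":0.2,"xyz":[8.4,10.2,1],"angular":[0,0,-0.187]}
    - {"fingers":0.2,"xyz":[12,9.6,1],"angular":[0,0,-0.187]}
    - {"fingers":0.2,"xyz":[16,8.8,1],"angular":[0,0,-0.187]}
    - {"fingers":0.2,"xyz":[18.7,8.3,1],"angular":[0,0,-0.187]}
    - {"fingers":0.2,"xyz":[18.7,8.3,1],"angular":[0,0,-0.187]}
    - {"fingers":0.2,"xyz":[18.7,8.3,1],"angular":[0,0,-0.187]}

```text
clock: 13.92
position: [0.6099, 0.2831, 0.2026]
ee_rot: [3.135, 0.203, -0.003]
force: [-1.0, -0.6, -2.7]
width: 0.474
```

```bash
python3 - <<'E'
from pins import *
st()
goto(*at(3,0,-.035),.203,YAW);goto(*at(3,0,0),.203,YAW)
shot('wrist','w8'); c,a=shot('scene','s8'); a=cv2.imread('pics/s8.png'); cv2.imwrite('pics/s8z.png',np.vstack([cv2.resize(a[140:300,260:460],None,fx=3,fy=3,interpolation=cv2.INTER_CUBIC)]))
E
```

```text
t 13.93 pos [0.6099 0.2831 0.2026] F [-1.  -0.6 -2.7] w 0.474 q [-0.26  0.58 -0.41  1.47  0.24  1.14 -2.15]
goto [0.6105 0.2891 0.203 ] yaw 7.4 (now 7.4) xyz [0.14, -0.58, -0.04] ang [0.0, 0.002, 0.0] rows>=0.1
goto [0.606  0.3238 0.203 ] yaw 7.4 (now 7.4) xyz [0.14, -4.08, -0.04] ang [0.0, 0.002, 0.0] rows>=0.7
```

View pics/s8z.png

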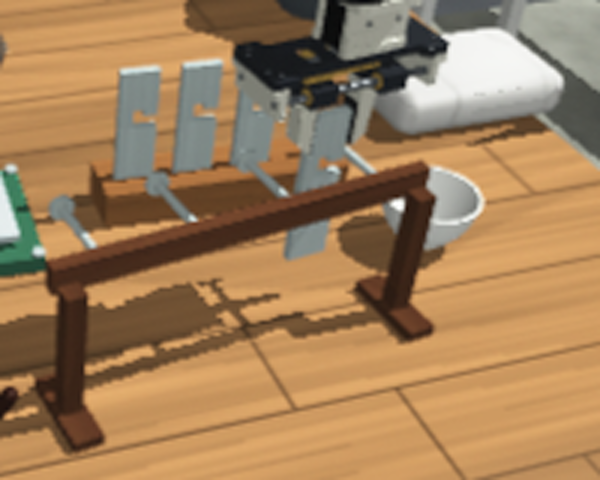

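The strap hangs upright in the lane between pins 2 and 3, slot facing pin 3. I slide it sideways.

>>> jog_arm:
  moves:
    - {"fingers":0.2,"xyz":[0.1,-1,0],"angular":[0,0,0]}
    - {"fingers":0.2,"xyz":[0.1,-2,0],"angular":[0,0,0]}
    - {"fingers":0.2,"xyz":[0.1,-3,0],"angular":[0,0,0]}
    - {"fingers":0.2,"xyz":[0.1,-3.7,0],"angular":[0,0,0]}
    - {"fingers":0.2,"xyz":[0.1,-4.1,0],"angular":[0,0,0]}
    - {"fingers":0.2,"xyz":[0.1,-4.1,0],"angular":[0,0,0]}

```text
clock: 14.78
position: [0.6068, 0.3236, 0.2036]
ee_rot: [3.135, 0.203, -0.0]
force: [0.7, 0.7, -1.3]
width: 0.473
```

>>> jog_arm:
  moves:
    - {"fingers":0.2,"xyz":[0,0,0.4],"angular":[0,0,0]}
    - {"fingers":0.2,"xyz":[0,0,0.8],"angular":[0,0,0]}
    - {"fingers":0.2,"xyz":[0,0,1],"angular":[0,0,0]}
    - {"fingers":0.2,"xyz":[0,0,1],"angular":[0,0,0]}

```text
clock: 15.28
position: [0.6068, 0.3231, 0.1934]
ee_rot: [3.135, 0.202, -0.001]
force: [-0.3, -0.5, -2.0]
width: 0.477
```

>>> jog_arm:
  moves:
    - {"fingers":0.2,"xyz":[0,0,0.1],"angular":[0,0,0]}
    - {"fingers":0.2,"xyz":[0,0,0.15],"angular":[0,0,0]}
    - {"fingers":0.2,"xyz":[0,0,0.15],"angular":[0,0,0]}
    - {"fingers":-0.2,"xyz":[0,0,0.15],"angular":[0,0,0]}
    - {"fingers":-0.2,"xyz":[0,0,0.15],"angular":[0,0,0]}
    - {"fingers":-0.2,"xyz":[0,0,0.15],"angular":[0,0,0]}
    - {"fingers":-0.2,"xyz":[0,0,-3],"angular":[0,0,0]}
    - {"fingers":-0.2,"xyz":[0,0,-8],"angular":[0,0,0]}
    - {"fingers":-0.2,"xyz":[0,0,-8],"angular":[0,0,0]}

```text
clock: 16.4
position: [0.6085, 0.3248, 0.2786]
ee_rot: [-3.131, -0.202, -0.011]
force: [0.6, 1.0, 0.0]
width: 0.601
```

```bash
cat > ht.py <<'E'
from h import *
def hang(f):
    "bright end faces in the scene/wrist view -> at z .21"
    pass
E
python3 - <<'E'
from pins import *
st(); shot('wrist','w9')
a=cv2.imread('pics/w9.png'); shot('scene','s9'); b=cv2.imread('pics/s9.png')
cv2.imwrite('pics/c9.png',np.vstack([cv2.resize(a[:300],(600,321)),cv2.resize(b[150:260,270:430],None,fx=2.5,fy=2.5,interpolation=cv2.INTER_CUBIC)[:, :400].copy() if 0 else cv2.resize(b[150:260,270:476],(600,279),interpolation=cv2.INTER_CUBIC)]))
goto(.4252,.3065,.23,-3.3)
E
```

```text
t 16.40 pos [0.6085 0.3248 0.2786] F [0.6 1.  0. ] w 0.601 q [-0.32  0.55 -0.42  1.32  0.22  1.3  -2.18]
goto [0.4252 0.3065 0.23  ] yaw -3.3 (now 7.4) xyz [-18.25, -0.66, 4.39] ang [-0.0, -0.001, 0.186] rows>=3.0
```

View pics/c9.png

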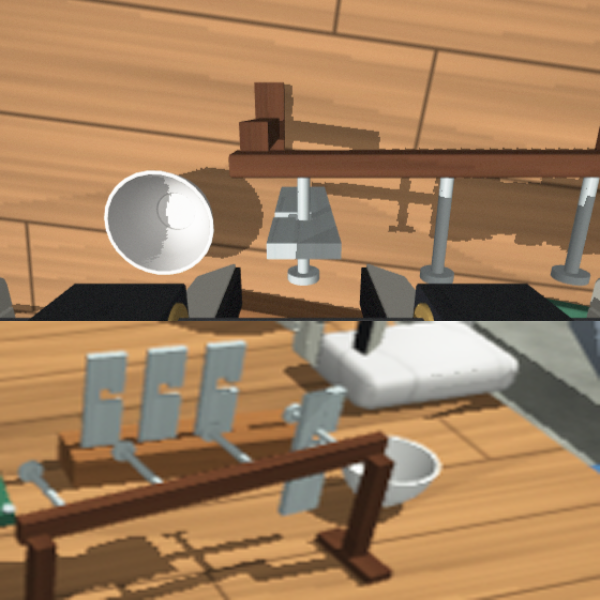

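Strap 3 hangs on pin 3. Next strap to pin 2.

>>> jog_arm:
  moves:
    - {"fingers":-0.13,"xyz":[-6,0,0],"angular":[0,0,0.06]}
    - {"fingers":-0.13,"xyz":[-12,-0.5,1],"angular":[0,0,0.12]}
    - {"fingers":-0.13,"xyz":[-18.2,-0.7,3],"angular":[0,0,0.186]}
    - {"fingers":-0.13,"xyz":[-18.2,-0.7,4.5],"angular":[0,0,0.186]}
    - {"fingers":-0.13,"xyz":[-18.2,-0.7,4.5],"angular":[0,0,0.186]}
    - {"fingers":-0.13,"xyz":[-18.2,-0.7,4.5],"angular":[0,0,0.186]}

```text
clock: 17.25
position: [0.427, 0.307, 0.2288]
ee_rot: [-3.14, 0.092, -0.0]
force: [0.4, -0.2, 0.8]
width: 0.565
```

```bash
python3 - <<'E'
from pins import *
st(); goto(.4255,.3068,.160,-3.3)
E
```

```text
t 17.25 pos [0.427  0.307  0.2288] F [ 0.4 -0.2  0.8] w 0.565 q [-0.38  0.33 -0.45  1.81  0.16  1.04 -2.51]
goto [0.4255 0.3068 0.16  ] yaw -3.3 (now -3.3) xyz [-0.15, 0.03, 6.88] ang [-0.0, -0.0, -0.001] rows>=1.1
```

>>> jog_arm:
  moves:
    - {"fingers":-0.13,"xyz":[-0.1,0,2.5],"angular":[0,0,0]}
    - {"fingers":-0.13,"xyz":[-0.1,0,4.5],"angular":[0,0,0]}
    - {"fingers":-0.13,"xyz":[-0.1,0,6.2],"angular":[0,0,0]}
    - {"fingers":-0.13,"xyz":[-0.1,0,6.9],"angular":[0,0,0]}
    - {"fingers":-0.13,"xyz":[-0.1,0,6.9],"angular":[0,0,0]}
    - {"fingers":0.2,"xyz":[-0.1,0,6.9],"angular":[0,0,0]}
    - {"fingers":0.2,"xyz":[-0.1,0,6.9],"angular":[0,0,0]}
    - {"fingers":0.2,"xyz":[-0.1,0,6.9],"angular":[0,0,0]}
    - {"fingers":0.2,"xyz":[-0.1,0,5.9],"angular":[0,0,0]}
    - {"fingers":0.2,"xyz":[-0.1,0,3.5],"angular":[0,0,0]}
    - {"fingers":0.2,"xyz":[-0.1,0,1.4],"angular":[0,0,0]}
    - {"fingers":0.2,"xyz":[-0.1,0,1.4],"angular":[0,0,0]}

```text
clock: 18.75
position: [0.4251, 0.3075, 0.2162]
ee_rot: [-3.139, 0.09, -0.004]
force: [0.4, -0.2, -3.4]
width: 0.475
```

```bash
python3 - <<'E'
from pins import *
st()
for dx,dy in [(-.105,-.042),(0,-.042),(0,0)]: goto(*at(2,dx,dy),.203,YAW)
E
```

```text
t 18.75 pos [0.4251 0.3075 0.2162] F [ 0.4 -0.2 -3.4] w 0.475 q [-0.38  0.34 -0.45  1.83  0.17  1.01 -2.52]
goto [0.5203 0.1684 0.203 ] yaw 7.4 (now -3.3) xyz [10.3, 13.34, 1.32] ang [-0.002, -0.002, -0.187] rows>=2.7
goto [0.6244 0.1819 0.203 ] yaw 7.4 (now -3.3) xyz [20.62, 11.4, 1.35] ang [-0.002, -0.002, -0.187] rows>=3.8
goto [0.619  0.2236 0.203 ] yaw 7.4 (now -3.3) xyz [19.84, 7.27, 1.35] ang [-0.002, -0.002, -0.187] rows>=3.4
```

>>> jog_arm:
  moves:
    - {"fingers":0.2,"xyz":[4.5,0,0],"angular":[0,0,0]}
    - {"fingers":0.2,"xyz":[9,1.5,0],"angular":[0,0,0]}
    - {"fingers":0.2,"xyz":[10.3,7,0.5],"angular":[0,0,-0.09]}
    - {"fingers":0.2,"xyz":[10.3,12,1.2],"angular":[0,0,-0.187]}
    - {"fingers":0.2,"xyz":[10.3,13.3,1.3],"angular":[0,0,-0.187]}
    - {"fingers":0.2,"xyz":[11,13.2,1.3],"angular":[0,0,-0.187]}
    - {"fingers":0.2,"xyz":[14,12.6,1.3],"angular":[0,0,-0.187]}
    - {"fingers":0.2,"xyz":[18,11.9,1.3],"angular":[0,0,-0.187]}
    - {"fingers":0.2,"xyz":[20.6,11.4,1.3],"angular":[0,0,-0.187]}
    - {"fingers":0.2,"xyz":[20.6,11.4,1.3],"angular":[0,0,-0.187]}
    - {"fingers":0.2,"xyz":[20.6,11.4,1.3],"angular":[0,0,-0.187]}

```text
clock: 20.12
position: [0.6228, 0.183, 0.2012]
ee_rot: [-3.134, -0.206, 0.002]
force: [-0.8, 0.3, -2.4]
width: 0.48
```

```bash
python3 - <<'E'
from pins import *
st(); goto(*at(2,0,0),.204,YAW)
E
```

```text
t 20.12 pos [0.6228 0.183  0.2012] F [-0.8  0.3 -2.4] w 0.480 q [-0.11  0.54 -0.4   1.53  0.23  1.11 -2.  ]
goto [0.619  0.2236 0.204 ] yaw 7.4 (now 7.5) xyz [0.15, -4.08, -0.28] ang [-0.001, 0.001, 0.002] rows>=0.7
```

>>> jog_arm:
  moves:
    - {"fingers":0.2,"xyz":[0.1,-1,-0.2],"angular":[0,0,0]}
    - {"fingers":0.2,"xyz":[0.1,-2,-0.2],"angular":[0,0,0]}
    - {"fingers":0.2,"xyz":[0.1,-3,-0.2],"angular":[0,0,0]}
    - {"fingers":0.2,"xyz":[0.1,-3.7,-0.2],"angular":[0,0,0]}
    - {"fingers":0.2,"xyz":[0.1,-4.1,-0.2],"angular":[0,0,0]}
    - {"fingers":0.2,"xyz":[0.1,-4.1,-0.2],"angular":[0,0,0]}
    - {"fingers":0.2,"xyz":[0.1,-4.1,0.2],"angular":[0,0,0]}
    - {"fingers":0.2,"xyz":[0.1,-4.1,0.5],"angular":[0,0,0]}
    - {"fingers":0.2,"xyz":[0.1,-4.1,0.8],"angular":[0,0,0]}
    - {"fingers":0.2,"xyz":[0.1,-4.1,0.8],"angular":[0,0,0]}

```text
clock: 21.38
position: [0.6192, 0.2223, 0.1933]
ee_rot: [-3.135, -0.204, 0.001]
force: [-0.1, 2.3, -4.3]
width: 0.476
```

>>> jog_arm:
  moves:
    - {"fingers":0.2,"xyz":[0,-0.05,0.1],"angular":[0,0,0]}
    - {"fingers":0.2,"xyz":[0,-0.05,0.15],"angular":[0,0,0]}
    - {"fingers":0.2,"xyz":[0,-0.05,0.15],"angular":[0,0,0]}
    - {"fingers":-0.2,"xyz":[0,-0.05,0.15],"angular":[0,0,0]}
    - {"fingers":-0.2,"xyz":[0,-0.05,0.15],"angular":[0,0,0]}
    - {"fingers":-0.2,"xyz":[0,-0.05,0.15],"angular":[0,0,0]}
    - {"fingers":-0.2,"xyz":[0,-0.05,-3],"angular":[0,0,0]}
    - {"fingers":-0.2,"xyz":[0,-0.05,-8],"angular":[0,0,0]}
    - {"fingers":-0.2,"xyz":[0,-0.05,-8],"angular":[0,0,0]}

```text
clock: 22.5
position: [0.6211, 0.2238, 0.2782]
ee_rot: [-3.132, -0.203, -0.011]
force: [0.0, 0.2, -0.1]
width: 0.601
```

```bash
python3 - <<'E'
from pins import *
st(); goto(.4212,.2362,.23,-3.3)
E
```

```text
t 22.50 pos [0.6211 0.2238 0.2782] F [ 0.   0.2 -0.1] w 0.601 q [-0.17  0.5  -0.41  1.41  0.2   1.26 -2.03]
goto [0.4212 0.2362 0.23  ] yaw -3.3 (now 7.4) xyz [-19.7, -3.8, 4.69] ang [-0.003, -0.007, 0.187] rows>=3.3
```

>>> jog_arm:
  moves:
    - {"fingers":-0.13,"xyz":[-6,-0.5,0],"angular":[0,0,0.06]}
    - {"fingers":-0.13,"xyz":[-12,-2,1],"angular":[0,0,0.12]}
    - {"fingers":-0.13,"xyz":[-18,-3.5,3],"angular":[0,0,0.187]}
    - {"fingers":-0.13,"xyz":[-19.7,-3.8,4.7],"angular":[0,0,0.187]}
    - {"fingers":-0.13,"xyz":[-19.7,-3.8,4.7],"angular":[0,0,0.187]}
    - {"fingers":-0.13,"xyz":[-19.7,-3.8,4.7],"angular":[0,0,0.187]}

```text
clock: 23.25
position: [0.4204, 0.2348, 0.2271]
ee_rot: [-3.14, 0.091, -0.001]
force: [0.1, 0.5, 0.6]
width: 0.565
```

```bash
python3 - <<'E'
from pins import *
st(); goto(.4214,.2365,.160,-3.3)
E
```

```text
t 23.25 pos [0.4204 0.2348 0.2271] F [0.1 0.5 0.6] w 0.565 q [-0.25  0.26 -0.45  1.91  0.13  1.01 -2.39]
goto [0.4214 0.2365 0.16  ] yaw -3.3 (now -3.3) xyz [0.09, -0.18, 6.71] ang [-0.0, -0.001, -0.0] rows>=1.1
```

>>> jog_arm:
  moves:
    - {"fingers":-0.13,"xyz":[0.1,-0.15,2.5],"angular":[0,0,0]}
    - {"fingers":-0.13,"xyz":[0.1,-0.15,4.5],"angular":[0,0,0]}
    - {"fingers":-0.13,"xyz":[0.1,-0.15,6.1],"angular":[0,0,0]}
    - {"fingers":-0.13,"xyz":[0.1,-0.15,6.7],"angular":[0,0,0]}
    - {"fingers":-0.13,"xyz":[0.1,-0.15,6.7],"angular":[0,0,0]}
    - {"fingers":0.2,"xyz":[0.1,-0.15,6.7],"angular":[0,0,0]}
    - {"fingers":0.2,"xyz":[0.1,-0.15,6.7],"angular":[0,0,0]}
    - {"fingers":0.2,"xyz":[0.1,-0.15,6.7],"angular":[0,0,0]}
    - {"fingers":0.2,"xyz":[0.1,-0.15,5.7],"angular":[0,0,0]}
    - {"fingers":0.2,"xyz":[0.1,-0.15,3.3],"angular":[0,0,0]}
    - {"fingers":0.2,"xyz":[0.1,-0.15,1.2],"angular":[0,0,0]}
    - {"fingers":0.2,"xyz":[0.1,-0.15,1.2],"angular":[0,0,0]}

```text
clock: 24.75
position: [0.4207, 0.2367, 0.2161]
ee_rot: [-3.139, 0.09, -0.004]
force: [-0.7, -0.1, -2.8]
width: 0.476
```

```bash
python3 - <<'E'
from pins import *
st()
for dx,dy in [(-.105,-.042),(0,-.042)]: goto(*at(1,dx,dy),.203,YAW)
E
```

```text
t 24.75 pos [0.4207 0.2367 0.2161] F [-0.7 -0.1 -2.8] w 0.476 q [-0.25  0.27 -0.45  1.92  0.14  0.98 -2.4 ]
goto [0.5333 0.0687 0.203 ] yaw 7.4 (now -3.3) xyz [12.21, 16.13, 1.31] ang [-0.001, -0.002, -0.187] rows>=3.2
goto [0.6374 0.0822 0.203 ] yaw 7.4 (now -3.3) xyz [22.52, 14.18, 1.34] ang [-0.001, -0.002, -0.187] rows>=4.3
```

>>> jog_arm:
  moves:
    - {"fingers":0.2,"xyz":[5,0,0],"angular":[0,0,0]}
    - {"fingers":0.2,"xyz":[10,2,0],"angular":[0,0,0]}
    - {"fingers":0.2,"xyz":[12.2,7.5,0.5],"angular":[0,0,-0.09]}
    - {"fingers":0.2,"xyz":[12.2,13,1.2],"angular":[0,0,-0.187]}
    - {"fingers":0.2,"xyz":[12.2,16.1,1.2],"angular":[0,0,-0.187]}
    - {"fingers":0.2,"xyz":[12.5,16.1,1.2],"angular":[0,0,-0.187]}
    - {"fingers":0.2,"xyz":[16,15.4,1.2],"angular":[0,0,-0.187]}
    - {"fingers":0.2,"xyz":[20,14.7,1.2],"angular":[0,0,-0.187]}
    - {"fingers":0.2,"xyz":[22.5,14.2,1.2],"angular":[0,0,-0.187]}
    - {"fingers":0.2,"xyz":[22.5,14.2,1.2],"angular":[0,0,-0.187]}
    - {"fingers":0.2,"xyz":[22.5,14.2,1.2],"angular":[0,0,-0.187]}

```text
clock: 26.12
position: [0.6356, 0.0825, 0.2018]
ee_rot: [-3.135, -0.205, 0.003]
force: [0.0, 0.2, -2.3]
width: 0.473
```

```bash
python3 - <<'E'
from pins import *
st(); goto(*at(1,0,0),.204,YAW)
E
```

```text
t 26.12 pos [0.6356 0.0825 0.2018] F [ 0.   0.2 -2.3] w 0.473 q [ 0.04  0.53 -0.38  1.56  0.21  1.1  -1.83]
goto [0.632  0.1239 0.204 ] yaw 7.4 (now 7.5) xyz [0.19, -4.15, -0.22] ang [-0.0, 0.002, 0.002] rows>=0.7
```

>>> jog_arm:
  moves:
    - {"fingers":0.2,"xyz":[0.1,-1,-0.2],"angular":[0,0,0]}
    - {"fingers":0.2,"xyz":[0.1,-2,-0.2],"angular":[0,0,0]}
    - {"fingers":0.2,"xyz":[0.1,-3,-0.2],"angular":[0,0,0]}
    - {"fingers":0.2,"xyz":[0.1,-3.7,-0.2],"angular":[0,0,0]}
    - {"fingers":0.2,"xyz":[0.1,-4.15,-0.2],"angular":[0,0,0]}
    - {"fingers":0.2,"xyz":[0.1,-4.15,-0.2],"angular":[0,0,0]}
    - {"fingers":0.2,"xyz":[0.1,-4.15,0.2],"angular":[0,0,0]}
    - {"fingers":0.2,"xyz":[0.1,-4.15,0.5],"angular":[0,0,0]}
    - {"fingers":0.2,"xyz":[0.1,-4.15,0.8],"angular":[0,0,0]}
    - {"fingers":0.2,"xyz":[0.1,-4.15,0.8],"angular":[0,0,0]}

```text
clock: 27.38
position: [0.632, 0.1231, 0.1943]
ee_rot: [-3.135, -0.204, 0.001]
force: [-0.5, 2.1, -4.4]
width: 0.472
```

>>> jog_arm:
  moves:
    - {"fingers":0.2,"xyz":[0,-0.05,0.15],"angular":[0,0,0]}
    - {"fingers":0.2,"xyz":[0,-0.05,0.25],"angular":[0,0,0]}
    - {"fingers":0.2,"xyz":[0,-0.05,0.25],"angular":[0,0,0]}
    - {"fingers":-0.2,"xyz":[0,-0.05,0.25],"angular":[0,0,0]}
    - {"fingers":-0.2,"xyz":[0,-0.05,0.25],"angular":[0,0,0]}
    - {"fingers":-0.2,"xyz":[0,-0.05,0.25],"angular":[0,0,0]}
    - {"fingers":-0.2,"xyz":[0,-0.05,-3],"angular":[0,0,0]}
    - {"fingers":-0.2,"xyz":[0,-0.05,-8],"angular":[0,0,0]}
    - {"fingers":-0.2,"xyz":[0,-0.05,-8],"angular":[0,0,0]}

```text
clock: 28.5
position: [0.6341, 0.1243, 0.2792]
ee_rot: [-3.133, -0.203, -0.012]
force: [1.2, -0.1, -0.1]
width: 0.6
```

```bash
python3 - <<'E'
from pins import *
st(); goto(.4173,.1665,.23,-3.3)
E
```

```text
t 28.50 pos [0.6341 0.1243 0.2792] F [ 1.2 -0.1 -0.1] w 0.600 q [-0.02  0.48 -0.39  1.45  0.19  1.25 -1.87]
goto [0.4173 0.1665 0.23  ] yaw -3.3 (now 7.4) xyz [-20.99, -6.98, 4.77] ang [-0.002, -0.007, 0.187] rows>=3.6
```

>>> jog_arm:
  moves:
    - {"fingers":-0.13,"xyz":[-6,-0.5,0],"angular":[0,0,0.06]}
    - {"fingers":-0.13,"xyz":[-12,-3,1],"angular":[0,0,0.12]}
    - {"fingers":-0.13,"xyz":[-17,-5.5,3],"angular":[0,0,0.187]}
    - {"fingers":-0.13,"xyz":[-21,-7,4.7],"angular":[0,0,0.187]}
    - {"fingers":-0.13,"xyz":[-21,-7,4.7],"angular":[0,0,0.187]}
    - {"fingers":-0.13,"xyz":[-21,-7,4.7],"angular":[0,0,0.187]}
    - {"fingers":-0.13,"xyz":[-21,-7,4.7],"angular":[0,0,0.187]}

```text
clock: 29.38
position: [0.4162, 0.1654, 0.2279]
ee_rot: [-3.14, 0.092, -0.001]
force: [0.1, 0.6, 0.0]
width: 0.561
```

```bash
python3 - <<'E'
from pins import *
st(); goto(.4173,.1668,.160,-3.3)
c,a=shot('top','t10'); a=cv2.imread('pics/t10.png')
for u in [(306,150),(310,155),(328,155)]: print(ray(c,u,.07).round(3))
cv2.imwrite('pics/t10z.png',cv2.resize(a[145:280,130:440],None,fx=2.58,fy=2.58,interpolation=cv2.INTER_CUBIC))
E
```

```text
t 29.38 pos [0.4162 0.1654 0.2279] F [0.1 0.6 0. ] w 0.561 q [-0.11  0.2  -0.45  1.98  0.1   0.99 -2.24]
goto [0.4173 0.1668 0.16  ] yaw -3.3 (now -3.4) xyz [0.09, -0.14, 6.79] ang [-0.001, -0.001, -0.001] rows>=1.1
[ 0.731 -0.063  0.07 ]
[ 0.715 -0.076  0.07 ]
[ 0.716 -0.136  0.07 ]
```

View pics/t10z.png

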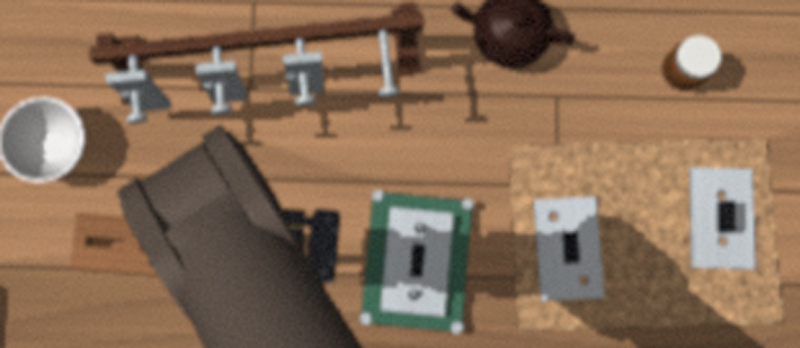

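Three straps hang on pins 3, 2 and 1. Plate_a is on the fixture, c and b lie on the mat, and the teapot is clear of the pin 0 lane. Last strap.

>>> jog_arm:
  moves:
    - {"fingers":-0.13,"xyz":[0.1,-0.12,2.5],"angular":[0,0,0]}
    - {"fingers":-0.13,"xyz":[0.1,-0.12,4.5],"angular":[0,0,0]}
    - {"fingers":-0.13,"xyz":[0.1,-0.12,6.1],"angular":[0,0,0]}
    - {"fingers":-0.13,"xyz":[0.1,-0.12,6.8],"angular":[0,0,0]}
    - {"fingers":-0.13,"xyz":[0.1,-0.12,6.8],"angular":[0,0,0]}
    - {"fingers":0.2,"xyz":[0.1,-0.12,6.8],"angular":[0,0,0]}
    - {"fingers":0.2,"xyz":[0.1,-0.12,6.8],"angular":[0,0,0]}
    - {"fingers":0.2,"xyz":[0.1,-0.12,6.8],"angular":[0,0,0]}
    - {"fingers":0.2,"xyz":[0.1,-0.12,5.8],"angular":[0,0,0]}
    - {"fingers":0.2,"xyz":[0.1,-0.12,3.4],"angular":[0,0,0]}
    - {"fingers":0.2,"xyz":[0.1,-0.12,1.3],"angular":[0,0,0]}
    - {"fingers":0.2,"xyz":[0.1,-0.12,1.3],"angular":[0,0,0]}

```text
clock: 30.92
position: [0.4166, 0.1672, 0.2161]
ee_rot: [-3.139, 0.09, -0.004]
force: [0.8, 0.2, -2.3]
width: 0.479
```

```bash
python3 - <<'E'
from pins import *
st()
for dx,dy in [(-.105,-.042),(0,-.042)]: goto(*at(0,dx,dy),.203,YAW)
E
```

```text
t 30.93 pos [0.4166 0.1672 0.2161] F [ 0.8  0.2 -2.3] w 0.479 q [-0.11  0.22 -0.46  1.99  0.12  0.96 -2.25]
goto [ 0.5463 -0.0309  0.203 ] yaw 7.4 (now -3.3) xyz [14.08, 19.03, 1.33] ang [-0.001, -0.003, -0.186] rows>=3.8
goto [ 0.6504 -0.0174  0.203 ] yaw 7.4 (now -3.3) xyz [24.4, 17.09, 1.35] ang [-0.001, -0.003, -0.186] rows>=4.8
```

>>> jog_arm:
  moves:
    - {"fingers":0.2,"xyz":[5,0,0],"angular":[0,0,0]}
    - {"fingers":0.2,"xyz":[10,2,0],"angular":[0,0,0]}
    - {"fingers":0.2,"xyz":[13.5,7,0.2],"angular":[0,0,-0.09]}
    - {"fingers":0.2,"xyz":[14,13,0.6],"angular":[0,0,-0.187]}
    - {"fingers":0.2,"xyz":[14.1,19,1.2],"angular":[0,0,-0.187]}
    - {"fingers":0.2,"xyz":[14.1,19,1.2],"angular":[0,0,-0.187]}
    - {"fingers":0.2,"xyz":[18,18.3,1.2],"angular":[0,0,-0.187]}
    - {"fingers":0.2,"xyz":[22,17.5,1.2],"angular":[0,0,-0.187]}
    - {"fingers":0.2,"xyz":[24.4,17.1,1.2],"angular":[0,0,-0.187]}
    - {"fingers":0.2,"xyz":[24.4,17.1,1.2],"angular":[0,0,-0.187]}
    - {"fingers":0.2,"xyz":[24.4,17.1,1.2],"angular":[0,0,-0.187]}

```text
clock: 32.3
position: [0.6487, -0.0174, 0.2017]
ee_rot: [-3.135, -0.205, 0.003]
force: [-0.1, -0.6, -3.8]
width: 0.475
```

```bash
python3 - <<'E'
from pins import *
st(); goto(*at(0,0,0),.204,YAW)
E
```

```text
t 32.30 pos [ 0.6487 -0.0174  0.2017] F [-0.1 -0.6 -3.8] w 0.475 q [ 0.18  0.54 -0.36  1.54  0.2   1.11 -1.66]
goto [0.645  0.0243 0.204 ] yaw 7.4 (now 7.5) xyz [0.18, -4.19, -0.23] ang [-0.0, 0.002, 0.001] rows>=0.7
```

>>> jog_arm:
  moves:
    - {"fingers":0.2,"xyz":[0.1,-1,-0.2],"angular":[0,0,0]}
    - {"fingers":0.2,"xyz":[0.1,-2,-0.2],"angular":[0,0,0]}
    - {"fingers":0.2,"xyz":[0.1,-3,-0.2],"angular":[0,0,0]}
    - {"fingers":0.2,"xyz":[0.1,-3.7,-0.2],"angular":[0,0,0]}
    - {"fingers":0.2,"xyz":[0.1,-4.2,-0.2],"angular":[0,0,0]}
    - {"fingers":0.2,"xyz":[0.1,-4.2,-0.2],"angular":[0,0,0]}
    - {"fingers":0.2,"xyz":[0.1,-4.2,0.2],"angular":[0,0,0]}
    - {"fingers":0.2,"xyz":[0.1,-4.2,0.5],"angular":[0,0,0]}
    - {"fingers":0.2,"xyz":[0.1,-4.2,0.8],"angular":[0,0,0]}
    - {"fingers":0.2,"xyz":[0.1,-4.2,0.8],"angular":[0,0,0]}

```text
clock: 33.55
position: [0.6451, 0.024, 0.1942]
ee_rot: [-3.135, -0.204, 0.001]
force: [0.1, 1.8, -4.0]
width: 0.472
```

>>> jog_arm:
  moves:
    - {"fingers":0.2,"xyz":[0,-0.05,0.15],"angular":[0,0,0]}
    - {"fingers":0.2,"xyz":[0,-0.05,0.25],"angular":[0,0,0]}
    - {"fingers":0.2,"xyz":[0,-0.05,0.25],"angular":[0,0,0]}
    - {"fingers":-0.2,"xyz":[0,-0.05,0.25],"angular":[0,0,0]}
    - {"fingers":-0.2,"xyz":[0,-0.05,0.25],"angular":[0,0,0]}
    - {"fingers":-0.2,"xyz":[0,-0.05,0.25],"angular":[0,0,0]}
    - {"fingers":-0.2,"xyz":[0,-0.05,-3],"angular":[0,0,0]}
    - {"fingers":-0.2,"xyz":[0,-0.05,-9],"angular":[0,0,0]}
    - {"fingers":-0.2,"xyz":[-6,-0.05,-15],"angular":[0,0,0]}
    - {"fingers":-0.2,"xyz":[-12,-4,-19],"angular":[0,0,0]}
    - {"fingers":-0.2,"xyz":[-16,-8,-19],"angular":[0,0,0]}
    - {"fingers":-0.2,"xyz":[-16,-12,-19],"angular":[0,0,0]}

```text
clock: 35.05
position: [0.4697, 0.1217, 0.3863]
ee_rot: [3.134, 0.198, 0.004]
force: [0.9, 0.5, 0.8]
width: 0.604
```

```bash
python3 - <<'E'
from h import *
st(); shot('wrist','w11'); shot('scene','s11'); c,_=shot('top','t11')
a=cv2.imread('pics/w11.png'); b=cv2.imread('pics/s11.png'); 
cv2.imwrite('pics/c11.png',np.vstack([cv2.resize(a[:300],(560,300))[:,:],cv2.resize(b[150:300,80:430],(560,240),interpolation=cv2.INTER_CUBIC)]))
t=cv2.imread('pics/t11.png'); hsv=cv2.cvtColor(t,cv2.COLOR_BGR2HSV); m=cv2.inRange(hsv,(0,0,130),(180,70,255))
for f in ('t11',):
  for k in cv2.findContours(m[140:285].copy(),cv2.RETR_EXTERNAL,cv2.CHAIN_APPROX_NONE)[0]:
    if cv2.contourArea(k)>150 and 130<k[:,0,0].mean()<440:
        z=.038 if k[:,0,0].mean()<320 else .012
        P=np.array([ray(c,(p[0],p[1]+140),z)[:2] for p in k[:,0].astype(float)]);q=cv2.minAreaRect((P*1000).astype(np.float32)); print(k[:,0].mean(0).round(),np.round(q[0]),np.round(q[1]),round(q[2],1))
E
```

```text
t 35.05 pos [0.4697 0.1217 0.3863] F [0.9 0.5 0.8] w 0.604 q [ 0.05  0.15 -0.48  1.63  0.07  1.37 -1.88]
[350. 111.] [ 408. -219.] [73. 86.] 1.3
[292. 105.] [416. -19.] [ 83. 135.] 86.1
[409.  74.] [ 531. -416.] [37. 83.] 1.3
[145.  59.] [562. 470.] [112. 113.] 3.9
[400.  26.] [ 698. -391.] [58. 58.] 63.3
```

View pics/c11.png

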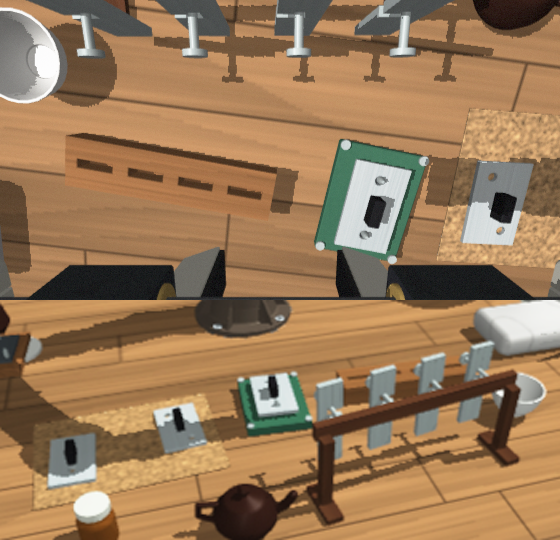

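All four straps hang, the block is empty, a is on the fixture, and c and b are on the mat. One zoom on the straps for uprightness before sign-off.

```bash
python3 - <<'E'
from pins import *
c,_=load('s11'); b=cv2.imread('pics/s11.png')
z=cv2.resize(b[170:290,265:405],None,fx=4.5,fy=4.5,interpolation=cv2.INTER_CUBIC)
# expected outline of a strap hanging upright on each pin
for i in range(4):
    q=[]
    for y,h in [(-.022,.0425),(.022,.0425),(.022,.2125),(-.022,.2125)]:
        p=at(i,.005,y); u=proj(c,[*p,h]); q.append([(u[0]-265+.5)*4.5,(u[1]-170+.5)*4.5])
    cv2.polylines(z,[np.int32(q)],True,(0,0,255),1)
cv2.imwrite('pics/s11z.png',z); st()
E
```

```text
t 35.20 pos [0.4696 0.1253 0.386 ] F [ 0.8 -0.4  0.8] w 0.599 q [ 0.04  0.15 -0.48  1.63  0.07  1.37 -1.88]
```

View pics/s11z.png

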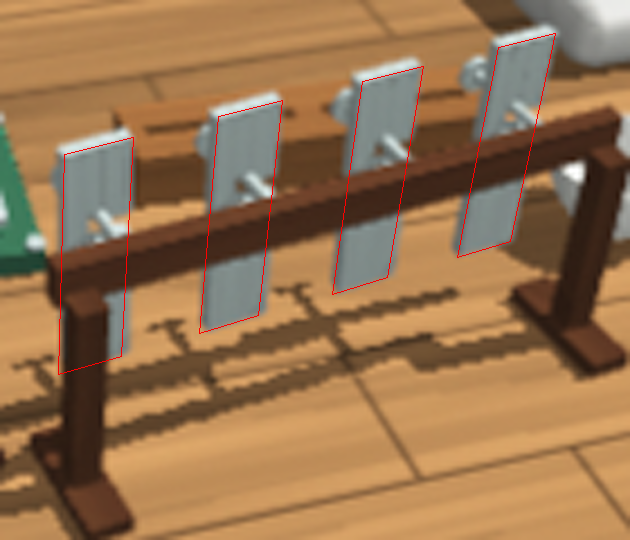

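The hanging straps match the outlines expected for upright straps on each pin, within a pixel or two. Handing in.

```bash
python3 -c "
from h import *
print(job.sign_off()); st()"
```

```text
the job is handed in; nothing more can be done
None
the job is handed in; nothing more can be done
```

The fixture is changed over and all the straps are hung. I handed the job in at about 35 s on the robot's clock.

- **Plates:** plate_a, with holes and dowels both 84 mm apart on the long axis, is down on both dowels. Its weight came off the gripper at the expected height. From above it measured 130.7 × 81 mm at the flush height, so it is flush. I identified it by sight and never tried the other two. plate_b and plate_c were not touched and still lie on the mat in the last views. Shadow cut their outlines short in the final top picture, so I checked them by eye, not by measurement.
- **Straps:** all four were present. Each now hangs on its own pin with the pin up in the pocket. In the last scene view, straps 1 to 3 match the outlines expected for upright hanging. The one on pin 0 is a pixel or two off and partly hidden by a rack post.
- **Bystanders:** the bowl and jar measured within a few millimetres of where they started. The teapot looked unmoved, but I did not measure it again.

I saw no plate knocked aside, and the readings I took never passed about 7 N. No check failed.

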